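# Slide a downlight into the test box and press it on the contact

### The arm

A 6-joint arm with a two-finger parallel gripper is mounted at the origin on the work surface. World frame = base frame: x ahead of the robot, y to its left, z up, the work surface at z = 0. Lengths are in m, angles in rad, forces in N, time in s.
With the tool pointing down it reaches from about 0.25 to 0.775 m from the base axis. Payload 4 kg.
Tool frame: the origin (TCP) lies on the centre line of the jaws, within the pads' length; the fingertips stand 14 mm ahead of it and the grasp point (between the pads) lies 5 mm behind it (robot.tcp_to_tips is the distance from the TCP to the fingertips, in m); z points along the fingers, y is the line along which they close (so a half turn about z gives the same grasp; the last joint's range is limited). The gripper opens to 94 mm and grips with 3 to 60 N. Pads are 16 mm wide; open, the fingers measure 119 mm over their backs; the gripper's body (75 mm by 177 mm) begins 78 mm behind the grasp point.
Start: joints at [-1.356, 0.087, 1.371, -0, 1.684, -0.103], TCP at [0.172, -0.522, 0.22] pointing down, gripper open.
Joint ranges: [-3.1, 3.1], [-0.76, 2.03], [0.27, 2.55], [-1.08, 4.22], [0.17, 2.65], [-2.57, 2.57]. Speed limits (rad/s): [2.79, 2.79, 3.14, 3.14, 3.14, 3.14].

### API

Orientations are given as [roll, pitch, yaw] about the fixed x, y, z axes, in that order (R = Rz(yaw) Ry(pitch) Rx(roll)).
In Python, from bench import robot gives the robot as it stands.
- The arm moves only by the tool carry_out, never from a script. Its argument "increments" is a list of rows, each a list of 3 entries, a list of its own where there are three numbers: the closure in counts, from 0 (fully open) to 255 (shut), then the shift along the tool's x, y, z in mm, then the turn about the tool's z in degrees. In form: [[fingers, [dx, dy, dz], twist], ...]. A call has 1 to 8 rows; each row shifts and turns the commanded pose from where the row before left it, along the tool's axes as they then stand; what a row does not reach is not made up. A row lasts 1/10 s, in which the tool goes at most 50 mm and 8.59 degrees, less where a joint would pass 70% of its speed; a pose out of reach is approached as far as the arm can. A call with a gripper value outside its range is refused whole. The fingers move at their own pace and stop on an object; the grip force is fixed at half the most. Time passes only in rows, so rows that do not move let the fingers close. It gives the time, the measured TCP pose, the force, the opening and the grip force at its end, in the units of the state.
- robot.get_obs(): the state, without advancing time (a new reading comes with each control period).
- robot.snapshot(name): name is "scene" or "top" or "wrist"; returns the picture (400x640x3 uint8, blue, green, red); there is no depth.
- robot.get_calibration(name): a dict with "vfov" (degrees; the focal length in pixels is half the picture's height over the tangent of half this angle, whatever the lens; pixels are square), "cx", "cy" (the principal point, pixels), "T" (4x4, takes a point from camera to world coordinates). Camera axes: x right, y down, z forward; pixel columns grow to the right and rows downward; lengths in m; the calibration is good to about 2 mm. A picture is of the moment at which its call begins: read the wrist's pose just before it. get_calibration takes no time and is no camera call; for the wrist camera it gives the pose at the moment of the call.
- robot.close_job(): hands the job in; it is judged then, once.
The state is a dict: "time": time; "joint_positions": joint angles; "qvel": joint speeds; "joint_torque": joint torques, N m; "tool_pos": TCP position; "ee_rot": TCP orientation; "wrist_force": force on the tool from outside, world axes, zero at the start; "wrist_torque": the same for the moment, N m; "width": finger opening in m; "finger_force": force on a finger pad.
Only numpy, scipy, OpenCV 4.12 (cv2) and the standard library are available. Lean on these libraries where they do the work, as an engineer would, in place of code of your own. Each camera call takes 0.05 s, during which the arm holds its last target. There are 200 camera calls.

### The job

Lift the lid of the grey test box fully open until it rests back on its stop. Then slide the large white downlight, flat on the bench and never lifted, in through the box's open end and press its rim squarely against the sprung contact pad with a steady push of about 10 N for a good second (the pad is delicate: never ram it to its end). Leave the downlight lying in the box up against the relaxed pad with the lid open, and leave everything else on the bench where it is.

Things in the scene. Friction and masses are not known exactly. Their poses are not given: they have to be found in the camera images.
- lamp: The large round LED downlight, white, face up, loose, 0.25 to 0.5 kg. Flat rim (flange) 120 mm in diameter, from 36 to 42 mm above the bench; below it a narrower ribbed body 94 mm across. Too wide to grasp across. Origin: centre of its underside, z up.
- box: Grey sheet-metal test box fixed to the bench, with no floor of its own. Outside 166 mm (its x) by 200 mm (its y), walls 8 mm thick, 52 mm high, 150 mm clear between the side walls. Its +y end is open; the wall at its -y end carries the contact pad; the lid covers the top. Origin: centre of its footprint at bench height, z up, x roughly away from the robot.
- mouth (a point): Middle of the open +y end of the box, at bench height; axes as the box (the downlight enters along -y).
- home (a point): Point at bench height where the downlight's centre lies when its rim just touches the relaxed contact pad, 12 mm to the -y side of the box's origin; axes as the box.
- lid (a joint): Lid angle: 0 shut, 1.85 rad resting on its stop. Hinge line along the box's y at x = +83 mm, z = 56 mm in the box's frame. A 6 mm aluminium plate, 166 by 200 mm, mid-plane at hinge height when shut, 0.2 to 0.33 kg; a flange under its +y edge hangs 22 mm into the mouth, so the downlight cannot pass. Let go before upright it falls shut; beyond 1.57 rad it falls back on its stop.
- tab (a point): Grip point of the lid's black tab, 196 mm from the hinge line, in the lid's mid-plane. The tab sticks out of the middle of the lid's front edge (-x when shut): 30 mm wide along the hinge line, 10 mm thick, from 164 to 211 mm off the hinge line. Axes turn with the lid: x from tab to hinge, y along the hinge line.
- pad: The sprung contact pad in the box's closed end: a rubber face 50 mm wide and 24 mm high, centred 36 mm above the bench. Origin: middle of its face, which looks to +y of the box. It gives way along -y against a stiff spring by at most 7 mm; how hard it is pressed must be felt.
- small_lamp: A smaller white downlight of the same form, rim 86 mm in diameter, 36 mm high, loose; not to be moved. Origin: centre of its underside.
- driver_a: White LED driver case, 132 x 42 x 28 mm (long along x), loose; not to be moved. Origin: centre of its underside.
- driver_b: Another LED driver case, same form and size; not to be moved. Origin: centre of its underside.
- screwdriver: Screwdriver lying on the bench along its x, loose; not to be moved. Origin near its middle.
- tape: Roll of amber packing tape lying flat, 90 mm across, 30 mm high, loose; not to be moved. Origin: centre of its underside.
- jar: Small clear jar, 60 mm across, 90 mm high, loose; not to be moved. Origin: centre of its underside.

How it is judged:
By the outcome, as a careful person would: the job done as asked, in the order asked, and still so for the second after the job is handed in, with the robot touching nothing.
It also fails if it takes over 72 s, if anything falls off the work surface, if the arm or the gripper's body presses on something with over 40 N, if the wrist force passes 120 N, or if a joint passes its speed limit or range.

## Working session

There is one attempt and no reset: what is moved stays moved. The work goes in short steps, Python scripts to look and compute and a tool call to move; the robot and the scene stay as the last step left them, time stands still between calls to the robot, and variables do not carry over. Pictures are saved under pics/ and viewed, at most 10 in all, crops included, and the job is handed in when it is done.

Besides the shell and the picture viewer there is one more tool, called after "Request:" as name(argument=value, ...) on one line, values as JSON. carry_out: Moves the arm, as the interface text tells. Its arguments: {"type":"object","properties":{"increments":{"type":"array","items":{"type":"array"}}},"required":["increments"]}

```bash
mkdir -p pics; ls; python3 - <<'E'
from bench import robot
import cv2
o=robot.get_obs();print(o)
for n in("scene","top"):
    cv2.imwrite(f"pics/{n}0.png",robot.snapshot(n)); c=robot.get_calibration(n);print(n,c)
E
```

```text
pics
{'time': 0.0, 'joint_positions': array([-1.35609591e+00,  8.79704868e-02,  1.37228568e+00, -4.28529325e-05,
        1.68358545e+00, -1.03084022e-01]), 'qvel': array([-0.00018912,  0.00019372,  0.00074378, -0.00169304,  0.00092422,
        0.00151999]), 'joint_torque': array([-2.38946843e-03, -3.40181994e+01, -3.02430797e+01,  7.15910783e-02,
        3.29022040e-02, -1.56548085e-04]), 'tool_pos': array([ 0.17173133, -0.52194457,  0.21827975]), 'ee_rot': array([-3.13935125e+00, -1.89056063e-04,  3.17779453e-01]), 'wrist_force': array([ 0.72944477, -0.12617085,  0.74340043]), 'wrist_torque': array([0.02513838, 0.05697129, 0.02204412]), 'finger_force': 0.0, 'width': 0.09374909313674142}
scene {'vfov': 44.94853632901886, 'cx': 318.8877322373766, 'cy': 208.27116789576147, 'T': array([[ 0.39393247,  0.62017013, -0.67838501,  1.26554095],
       [ 0.91896683, -0.25144699,  0.30376697, -0.44008213],
       [ 0.01780933, -0.74307699, -0.66896891,  0.76361511],
       [ 0.        ,  0.        ,  0.        ,  1.        ]])}
top {'vfov': 46.79891235967902, 'cx': 313.75004720722796, 'cy': 200.62618693312987, 'T': array([[-4.03816047e-04, -9.91213813e-01,  1.32268720e-01,
         4.05202949e-01],
       [-9.99960583e-01, -7.72914806e-04, -8.84505392e-03,
        -9.76391541e-02],
       [ 8.86957207e-03, -1.32267078e-01, -9.91174430e-01,
         1.12124025e+00],
       [ 0.00000000e+00,  0.00000000e+00,  0.00000000e+00,
         1.00000000e+00]])}
```

View pics/top0.png

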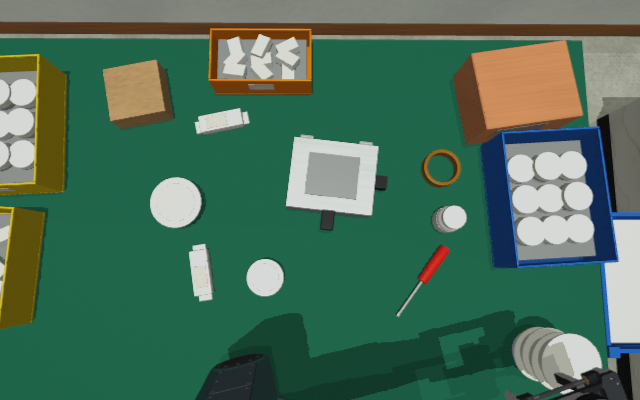

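View pics/scene0.png

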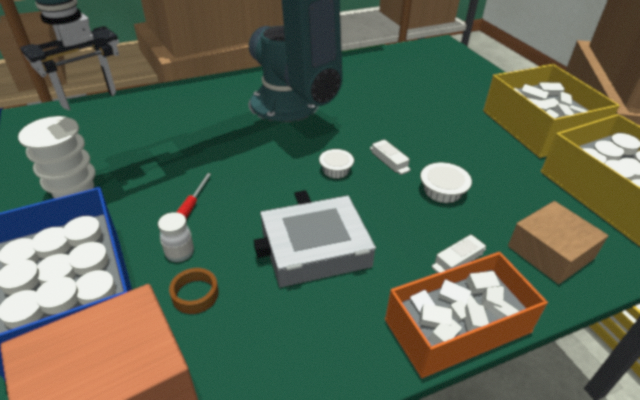

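The top view shows the box lid at (333,175), with the front tab at (327,220) and the pad housing at (380,182). The mouth faces left, and the large lamp is at (176,202). The drivers are at (222,121) and (201,272), and the small lamp at (265,277). The scene view agrees.

```bash
cat > h.py <<'E'
import numpy as np, cv2
def ray(c,uv):
    f=200/np.tan(np.radians(c["vfov"])/2)
    uv=np.atleast_2d(uv).astype(float); T=c["T"]
    d=np.c_[(uv[:,0]-c["cx"])/f,(uv[:,1]-c["cy"])/f,np.ones(len(uv))]@T[:3,:3].T
    return T[:3,3],d
def onplane(c,uv,z):
    o,d=ray(c,uv); return (o+d*((z-o[2])/d[:,2])[:,None])[:,:2]
E
python3 - <<'E'
from bench import robot
from h import *
im=cv2.imread("pics/top0.png"); c=robot.get_calibration("top")
hsv=cv2.cvtColor(im,cv2.COLOR_BGR2HSV)
m=((hsv[...,1]<60)&(hsv[...,2]>120)).astype(np.uint8)
cs,_=cv2.findContours(m,cv2.RETR_EXTERNAL,cv2.CHAIN_APPROX_NONE)
for k in cs:
    if cv2.contourArea(k)<300: continue
    (u,v),s,a=cv2.minAreaRect(k)
    if 130<u<480 and 90<v<310:
        print("blob",(u,v),s,a,onplane(c,(u,v),.04))
        if s[0]>60:
            p=cv2.approxPolyDP(k,4,True)[:,0];print(p.tolist(),onplane(c,p,.059).round(4).tolist())
        else:
            q=onplane(c,k[:,0],.042); print("circ",cv2.minEnclosingCircle((q*1000).astype(np.float32)))
d=((hsv[...,2]<60)).astype(np.uint8)
cs,_=cv2.findContours(d[160:240,280:400],cv2.RETR_EXTERNAL,cv2.CHAIN_APPROX_NONE)
for k in cs:
    if cv2.contourArea(k)>40:
        r=cv2.minAreaRect((k+[280,160]).astype(np.float32));print("dark",r,onplane(c,r[0],.061),onplane(c,cv2.boxPoints(r),.061).round(4).tolist())
E
```

```text
blob (264.5, 277.5) (37.0, 37.0) 90.0 [[0.37049443 0.00640083]]
circ ((371.4891662597656, 5.659582614898682), 43.48617935180664)
blob (200.0538787841797, 272.4308166503906) (56.68387222290039, 18.605207443237305) 82.87498474121094 [[0.38214066 0.15512427]]
circ ((383.19586181640625, 151.53536987304688), 65.53564453125)
blob (451.0, 218.0) (26.0, 30.0) 90.0 [[ 0.50847011 -0.43046482]]
circ ((508.292724609375, -429.90069580078125), 36.95503234863281)
blob (175.5, 202.0) (50.0, 51.0) 90.0 [[0.54597571 0.21803006]]
circ ((545.8643798828125, 218.04917907714844), 60.709747314453125)
blob (332.58453369140625, 174.25148010253906) (87.02771759033203, 73.35651397705078) 6.4415998458862305 [[ 0.61283325 -0.15212681]]
[[294, 137], [286, 205], [370, 215], [378, 146]] [[0.6985, -0.0605], [0.5367, -0.0429], [0.5135, -0.2371], [0.6771, -0.2587]]
blob (221.1923065185547, 119.96154022216797) (17.25821876525879, 54.128055572509766) 78.69007110595703 [[0.74561223 0.1158999 ]]
circ ((740.1210327148438, 114.5984878540039), 66.0531234741211)
dark ((326.9441223144531, 220.22645568847656), (13.268494606018066, 19.17412757873535), 4.39870548248291) [[ 0.50119292 -0.13745562]] [[0.4803, -0.1205], [0.5245, -0.124], [0.5222, -0.1545], [0.478, -0.1509]]
dark ((380.5, 183.0), (14.0, 11.0), 90.0) [[ 0.5882295  -0.26260177]] [[0.6048, -0.2501], [0.6048, -0.2758], [0.5717, -0.2751], [0.5717, -0.2495]]
```

Request:
carry_out(increments=[[0,[0,-20,0],8.3],[0,[10,-30,0],8.3],[0,[23,-38,0],8.3],[0,[25,-38,0],0],[0,[25,-38,0],0],[0,[25,-38,0],0],[0,[25,-38,0],0],[0,[25,-38,0],0]])

```text
time: 0.9
tool_pos: [0.3391, -0.2577, 0.2191]
ee_rot: [-3.142, 0.0, -0.117]
wrist_force: [0.6, -0.5, 0.3]
width: 0.0945
finger_force: 0.0
```

Request:
carry_out(increments=[[0,[25,-35,0],0],[0,[25,-35,0],0],[0,[20,-30,0],0],[0,[15,-20,0],0],[0,[0,0,0],0]])

```text
time: 1.4
tool_pos: [0.438, -0.1479, 0.2187]
ee_rot: [-3.14, 0.001, -0.112]
wrist_force: [-0.3, 0.1, 0.0]
width: 0.094
finger_force: 0.0
```

```bash
cat >> h.py <<'E'
BOX=np.array([.606,-.150]); BYAW=-.117
def go(robot,xy,z,yaw=None):
    o=robot.get_obs(); y=o["ee_rot"][2]; d=np.array(xy)-o["tool_pos"][:2]
    yaw=y if yaw is None else yaw
    tw=np.degrees(y-yaw); print("t",round(o["time"],2),"pos",o["tool_pos"].round(4),"yaw",round(y,4),"F",o["wrist_force"].round(2),"w",round(o["width"],4))
    print("after twist",round(tw,1),"dx,dy,dz mm",(1000*np.array([np.cos(yaw)*d[0]+np.sin(yaw)*d[1],np.sin(yaw)*d[0]-np.cos(yaw)*d[1],o["tool_pos"][2]-z])).round(1))
def box(x,y,b=None,yaw=None):
    b=BOX if b is None else b; a=BYAW if yaw is None else yaw
    return b+np.array([np.cos(a)*x-np.sin(a)*y,np.sin(a)*x+np.cos(a)*y])
E
python3 - <<'E'
from bench import robot
from h import *
go(robot,box(-.113,0),.12,BYAW)
c=robot.get_calibration("wrist"); im=robot.snapshot("wrist"); cv2.imwrite("pics/w1.png",im)
print(c)
E
```

```text
t 1.4 pos [ 0.438  -0.1479  0.2187] yaw -0.1121 F [-0.3   0.08  0.02] w 0.094
after twist 0.3 dx,dy,dz mm [ 54.1 -17.5  98.7]
{'vfov': 60.23560093494826, 'cx': 325.55904219045783, 'cy': 198.62672418517127, 'T': array([[-1.12129103e-01, -9.60421038e-01, -2.54987243e-01,
         5.11665615e-01],
       [-9.93693609e-01,  1.08303166e-01,  2.90419786e-02,
        -1.56038290e-01],
       [-2.76601647e-04,  2.56635645e-01, -9.66508184e-01,
         3.84875676e-01],
       [ 0.00000000e+00,  0.00000000e+00,  0.00000000e+00,
         1.00000000e+00]])}
```

View pics/w1.png

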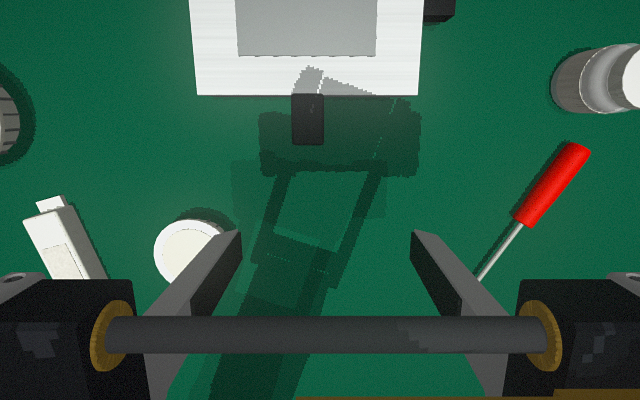

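The wrist view shows the tab spanning columns 292–324 and rows 94–145, and the lid's front edge at row 95.

```bash
python3 - <<'E'
from bench import robot
from h import *
c=robot.get_calibration("wrist")
p=onplane(c,[(308,95),(308,145),(292,120),(324,120)],.061);print(p)
p2=onplane(c,[(197,95),(418,95)],.059);print(p2,p2.mean(0),np.arctan2(*(p2[0]-p2[1])))
print(box(-.083,0),box(-.128,0))
go(robot,p[1]+.015*(p[0]-p[1])/np.linalg.norm(p[0]-p[1]),.051,BYAW)
E
```

```text
[[ 0.52283912 -0.14307441]
 [ 0.47847504 -0.13739876]
 [ 0.5027312  -0.12572081]
 [ 0.49939011 -0.15485679]]
[[ 0.53435695 -0.04314023]
 [ 0.51156667 -0.2419858 ]] [ 0.52296181 -0.14256302] 0.11411502581807825
[ 0.52356745 -0.14031114] [ 0.4788751  -0.13505814]
t 1.45 pos [ 0.437  -0.1492  0.2188] yaw -0.1139 F [-0.71 -1.25 -0.55] w 0.0942
after twist 0.2 dx,dy,dz mm [ 54.8 -16.5 167.8]
```

Request:
carry_out(increments=[[0,[28,-8,20],0],[0,[27,-8,30],0],[0,[0,0,35],0],[0,[0,0,35],0],[0,[0,0,28],0],[0,[0,0,15],0],[0,[0,0,5],0],[255,[0,0,0],0]])

```text
time: 2.25
tool_pos: [0.4924, -0.1415, 0.0508]
ee_rot: [-3.142, 0.002, -0.118]
wrist_force: [-0.7, -0.4, 0.5]
width: 0.0888
finger_force: 0.0
```

Request:
carry_out(increments=[[255,[0,0,0],0],[255,[0,0,0],0],[255,[0,0,0],0],[255,[0,0,0],0],[255,[0,0,0],0]])

```text
time: 2.75
tool_pos: [0.4936, -0.1407, 0.0519]
ee_rot: [3.141, -0.001, -0.117]
wrist_force: [-0.5, -0.1, -1.0]
width: 0.0492
finger_force: 0.0
```

Request:
carry_out(increments=[[255,[0,0,0],0],[255,[0,0,0],0],[255,[0,0,0],0],[255,[0,0,0],0],[255,[0,0,-5],0],[255,[1,0,-14.6],0]])

```text
time: 3.35
tool_pos: [0.4943, -0.137, 0.0692]
ee_rot: [-3.134, 0.002, -0.116]
wrist_force: [3.8, 7.8, -2.9]
width: 0.0295
finger_force: 30.0
```

Request:
carry_out(increments=[[255,[2.9,-2,-19.4],0],[255,[4.9,-2,-19],0],[255,[6.7,0,-18.4],0],[255,[8.5,0,-17.6],0]])

```text
time: 3.75
tool_pos: [0.5173, -0.1395, 0.1452]
ee_rot: [3.141, 0.002, -0.117]
wrist_force: [1.8, -0.3, -4.3]
width: 0.0297
finger_force: 30.0
```

Request:
carry_out(increments=[[255,[10.3,0,-16.7],0],[255,[11.9,0,-15.6],0],[255,[13.3,0,-14.3],0],[255,[14.7,0,-12.9],0],[255,[15.9,0,-11.4],0]])

```text
time: 4.25
tool_pos: [0.5826, -0.1469, 0.2154]
ee_rot: [-3.141, 0.004, -0.117]
wrist_force: [0.3, 0.3, -4.9]
width: 0.0297
finger_force: 30.0
```

Request:
carry_out(increments=[[255,[17,0,-9.7],0],[255,[17.9,0,-8],0],[255,[18.6,0,-6.2],0],[255,[19.1,0,-4.3],0],[255,[19.5,0,-2.4],0]])

```text
time: 4.75
tool_pos: [0.6744, -0.1574, 0.2467]
ee_rot: [-3.141, 0.004, -0.116]
wrist_force: [-2.7, 0.6, 0.4]
width: 0.0296
finger_force: 30.0
```

Request:
carry_out(increments=[[255,[19.6,0,-0.4],0],[255,[19.5,0,1.5],0],[255,[15,0,2.5],0],[255,[7,0,1.5],0],[255,[0,0,0],0]])

```text
time: 5.25
tool_pos: [0.7369, -0.1645, 0.2429]
ee_rot: [-3.141, -0.003, -0.116]
wrist_force: [0.3, 0.7, 4.0]
width: 0.0292
finger_force: 30.0
```

Request:
carry_out(increments=[[255,[4,0,1],0],[255,[0,0,0],0],[0,[0,0,0],0],[0,[0,0,0],0],[0,[0,0,0],0],[0,[0,0,0],0],[0,[0,0,-10],0],[0,[0,0,-20],0]])

```text
time: 6.05
tool_pos: [0.7388, -0.1655, 0.269]
ee_rot: [-3.141, 0.005, -0.117]
wrist_force: [1.0, -0.6, -0.3]
width: 0.0735
finger_force: 0.0
```

Request:
carry_out(increments=[[0,[-10,0,-30],0],[0,[-30,0,-20],0],[0,[-40,0,0],0],[0,[-40,0,0],0],[0,[-40,0,0],0],[0,[-40,0,0],0]])

```text
time: 6.65
tool_pos: [0.5392, -0.142, 0.3219]
ee_rot: [3.141, -0.002, -0.117]
wrist_force: [-1.0, 0.2, 1.2]
width: 0.0941
finger_force: 0.0
```

```bash
python3 - <<'E'
from bench import robot
from h import *
go(robot,(.55,.2),.2,BYAW+np.pi/2)
cv2.imwrite("pics/t2.png",robot.snapshot("top"))
E
```

```text
t 6.65 pos [ 0.5392 -0.142   0.3219] yaw -0.1169 F [-1.02  0.23  1.17] w 0.0941
after twist -90.0 dx,dy,dz mm [340.9 -29.2 121.9]
```

View pics/t2.png

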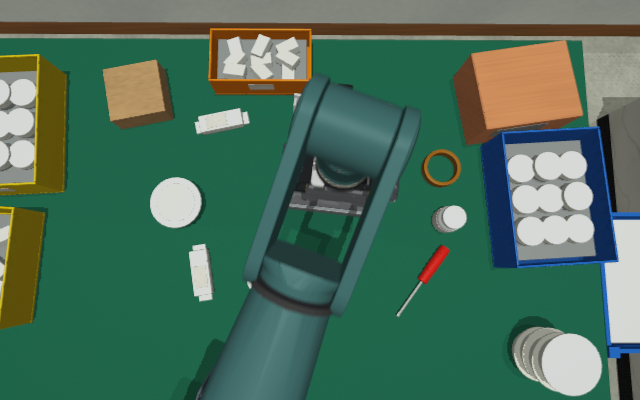

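The lamp and the other objects have not moved. Next I'll turn the tool and go behind the lamp.

Request:
carry_out(increments=[[76,[0,-30,0],-8.2],[76,[0,-35,0],-8.2],[76,[10,-35,0],-8.2],[76,[20,-35,0],-8.2],[76,[25,-25,0],-8.2],[76,[30,-20,0],-8.2],[76,[35,-10,0],-8.2],[76,[35,0,0],-8.2]])

```text
time: 7.5
tool_pos: [0.6223, 0.1251, 0.3225]
ee_rot: [3.14, -0.001, 1.035]
wrist_force: [1.3, -0.3, -0.7]
width: 0.0661
finger_force: 0.0
```

Request:
carry_out(increments=[[76,[30,0,0],-8.2],[76,[30,0,0],-8.2],[76,[20,0,0],-8.2],[76,[10,0,0],-8.2],[76,[0,0,0],-8.2],[76,[0,0,0],-8.2],[76,[0,0,0],-8.2]])

```text
time: 8.2
tool_pos: [0.6555, 0.2061, 0.3216]
ee_rot: [3.141, 0.0, 2.036]
wrist_force: [0.0, -0.5, -0.3]
width: 0.0657
finger_force: 0.0
```

```bash
python3 - <<'E'
from bench import robot
from h import *
go(robot,(.507,.299),.04,2.02)
E
```

```text
t 8.2 pos [0.6555 0.2061 0.3216] yaw 2.0361 F [ 0.01 -0.49 -0.26] w 0.0657
after twist 0.9 dx,dy,dz mm [148.1 -93.4 281.6]
```

Request:
carry_out(increments=[[76,[30,-19,10],0.9],[76,[35,-22,20],0],[76,[35,-22,20],0],[76,[30,-19,20],0],[76,[18,-11,20],0],[76,[0,0,30],0],[76,[0,0,30],0]])

```text
time: 8.9
tool_pos: [0.5074, 0.3002, 0.1718]
ee_rot: [3.138, 0.0, 2.016]
wrist_force: [1.0, -0.1, -0.5]
width: 0.0661
finger_force: 0.0
```

```bash
python3 - <<'E'
from bench import robot
from h import *
go(robot,(.507,.299),.04,2.02)
c=robot.get_calibration("wrist"); cv2.imwrite("pics/w3.png",robot.snapshot("wrist"))
np.save("c3.npy",c["T"])
E
```

```text
t 8.9 pos [0.5074 0.3002 0.1718] yaw 2.0158 F [ 1.01 -0.11 -0.48] w 0.0661
after twist -0.2 dx,dy,dz mm [ -0.9  -0.8 131.8]
```

View pics/w3.png

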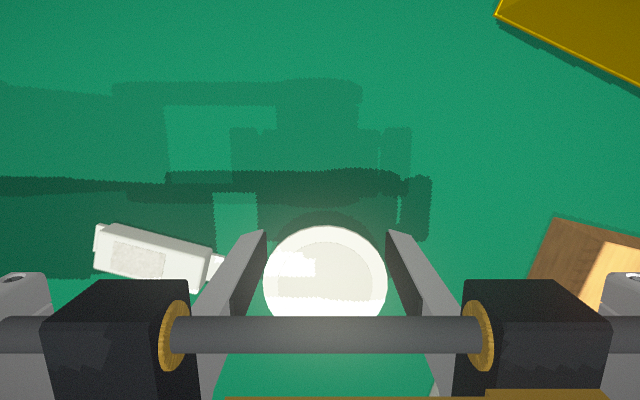

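The lamp sits centred ahead of the fingers at (325,287), and the driver at (155,255) is clear. I'll go down and push.

Request:
carry_out(increments=[[76,[0,0,40],0],[76,[0,0,40],0],[76,[0,0,32],0],[76,[0,0,15],0],[76,[0,0,5],0],[76,[-8,0,0],0],[76,[-8,0,0],0],[76,[-8,0,0],0]])

```text
time: 9.75
tool_pos: [0.5195, 0.2772, 0.0412]
ee_rot: [3.138, 0.001, 2.014]
wrist_force: [-0.2, -0.2, 0.6]
width: 0.0662
finger_force: 0.0
```

Request:
carry_out(increments=[[76,[-8,0,0],0],[76,[-8,0,0],0],[76,[-8,0,0],0],[76,[-10,0,0],0],[76,[-10,0,0],0],[76,[-10,0,0],0],[76,[-10,0,0],0],[76,[-10,0,0],0]])

```text
time: 10.55
tool_pos: [0.5497, 0.2098, 0.0388]
ee_rot: [-3.141, -0.0, 2.014]
wrist_force: [-1.7, 2.6, 3.2]
width: 0.0657
finger_force: 2.3
```

Request:
carry_out(increments=[[76,[-12,0,0],0],[76,[-12,0,0],0],[76,[-12,0,0],0],[76,[-12,0,0],0],[76,[-12,0,0],0],[76,[-12,0,0],0],[76,[-12,0,0],0],[76,[-12,0,0],0]])

```text
time: 11.35
tool_pos: [0.591, 0.1229, 0.0388]
ee_rot: [-3.141, 0.0, 2.014]
wrist_force: [-1.8, 3.7, 3.5]
width: 0.0664
finger_force: 2.3
```

Request:
carry_out(increments=[[76,[-8,0,0],0],[76,[-8,0,0],0],[76,[-5,0,0],0],[76,[-2,0,0],0],[76,[0,0,0],0]])

```text
time: 11.85
tool_pos: [0.6006, 0.1026, 0.0387]
ee_rot: [-3.141, 0.001, 2.014]
wrist_force: [-0.4, 1.3, 1.9]
width: 0.0661
finger_force: 1.2
```

```bash
python3 - <<'E'
from bench import robot
from h import *
go(robot,(.507,.299),.04,2.02)
o=robot.get_obs();p=o["tool_pos"][:2]-.058*np.array([np.cos(o["ee_rot"][2]),np.sin(o["ee_rot"][2])])
print("lamp est",p,"boxframe",(p-BOX)@np.c_[[.993,-.117],[.117,.993]])
cv2.imwrite("pics/s4.png",cv2.resize(robot.snapshot("scene")[90:310,200:520],None,fx=2.4,fy=2.4))
E
```

```text
t 11.85 pos [0.6006 0.1026 0.0387] yaw 2.0141 F [-0.44  1.27  1.95] w 0.0661
after twist -0.3 dx,dy,dz mm [217.6   1.   -1.3]
lamp est [0.62546576 0.0501896 ] boxframe [-0.00409268  0.20106577]
```

View pics/s4.png

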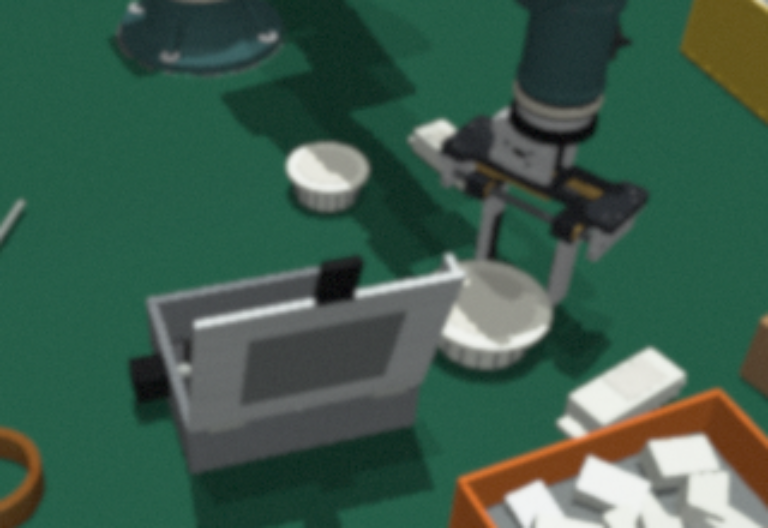

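The lid is fully open on its stop and the lamp lies before the mouth. I'll retract and line up behind it along the box axis.

Request:
carry_out(increments=[[76,[10,0,0],0],[76,[15,0,0],0],[76,[15,0,0],0],[76,[0,0,0],8],[76,[0,0,0],8],[76,[0,0,0],8],[76,[0,0,0],8.1],[76,[0,0,0],0]])

```text
time: 12.7
tool_pos: [0.5826, 0.1404, 0.0387]
ee_rot: [-3.141, 0.0, 1.456]
wrist_force: [0.6, -0.2, -0.4]
width: 0.0659
finger_force: 0.0
```

```bash
sed -i 's/BOX=.*; BYAW/BOX=np.array([.6055,-.151]); BYAW/' h.py; python3 - <<'E'
from bench import robot
from h import *
im=robot.snapshot("top");c=robot.get_calibration("top");cv2.imwrite("pics/t5.png",im)
go(robot,box(-.004,.28),.04,BYAW+np.pi/2)
E
```

```text
t 12.75 pos [0.5827 0.1402 0.0387] yaw 1.4581 F [-0.45 -0.15  0.27] w 0.0662
after twist 0.2 dx,dy,dz mm [-6.6 52.7 -1.3]
```

View pics/t5.png

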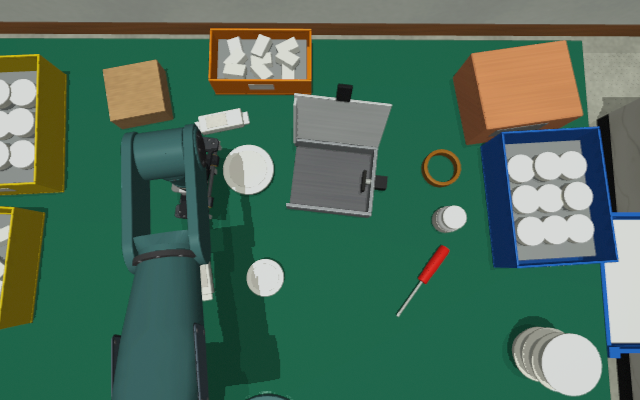

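Everything is visible: the lamp at (248,170), the open lid, the front wall from (289,208) to (371,214), and the pad at about (363,181).

```bash
python3 - <<'E'
from bench import robot
from h import *
im=cv2.imread("pics/t5.png");c=robot.get_calibration("top")
hsv=cv2.cvtColor(im,cv2.COLOR_BGR2HSV)
m=((hsv[...,1]<60)&(hsv[...,2]>150)).astype(np.uint8);m[:,:222]=0;m[:,276:]=0;m[:145]=0;m[200:]=0
k=max(cv2.findContours(m,0,1)[0],key=cv2.contourArea)
q=(onplane(c,k[:,0],.042)*1000).astype(np.float32);print(cv2.minEnclosingCircle(q))
p=np.array(cv2.minEnclosingCircle(q)[0])/1000
R=np.c_[[np.cos(BYAW),np.sin(BYAW)],[-np.sin(BYAW),np.cos(BYAW)]]
print("lamp in box",(p-BOX)@R)
pts=onplane(c,[(289,208),(371,214),(376,150)],.052);print("corners",((pts-BOX)@R).round(4).tolist())
print("pad",(onplane(c,[(363,181)],.048)-BOX)@R)
cv2.imwrite("pics/t5b.png",cv2.resize(im[130:225,225:400],None,fx=4.5,fy=4.5,interpolation=2))
E
```

```text
((625.9813232421875, 49.42528533935547), 60.241424560546875)
lamp in box [-0.003055    0.20144589]
corners [[-0.0863, 0.092], [-0.0779, -0.0992], [0.0753, -0.0957]]
pad [[-0.00176909 -0.07309694]]
```

View pics/t5b.png

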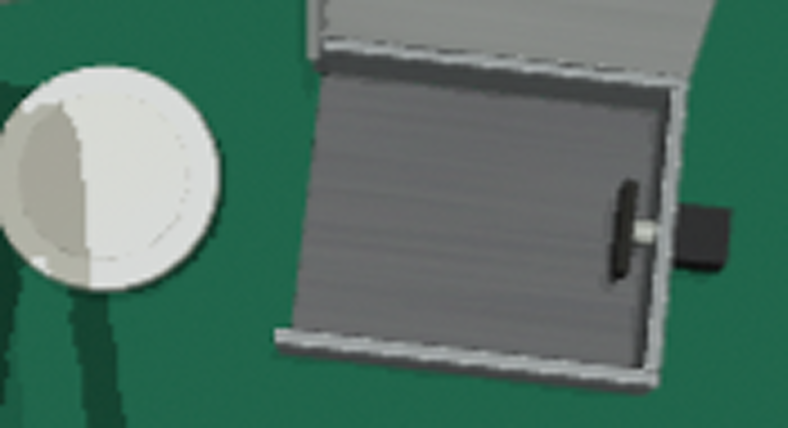

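Request:
carry_out(increments=[[76,[0,20,0],0],[76,[0,20,0],0],[76,[0,11,0],0],[76,[0,3,0],0],[76,[-8,0,0],0],[76,[-8,0,0],0],[76,[-8,0,0],0],[76,[-8,0,0],0]])

```text
time: 13.55
tool_pos: [0.6325, 0.1008, 0.0389]
ee_rot: [-3.141, -0.001, 1.454]
wrist_force: [-0.0, 1.6, -1.3]
width: 0.0658
finger_force: 0.7
```

Request:
carry_out(increments=[[76,[-10,0,0],0],[76,[-12,0,0],0],[76,[-12,0,0],0],[76,[-12,0.5,0],0],[76,[-12,0.5,0],0],[76,[-12,0.5,0],0],[76,[-12,0,0],0]])

```text
time: 14.25
tool_pos: [0.6251, 0.0184, 0.0389]
ee_rot: [3.141, 0.0, 1.454]
wrist_force: [0.2, 1.4, -0.8]
width: 0.0658
finger_force: 0.7
```

```bash
python3 - <<'E'
from bench import robot
from h import *
go(robot,box(-.001,.046),.04,BYAW+np.pi/2)
E
```

```text
t 14.25 pos [0.6251 0.0184 0.0389] yaw 1.4538 F [ 0.2   1.37 -0.85] w 0.0658
after twist 0.0 dx,dy,dz mm [-124.5   -0.7   -1.1]
```

Request:
carry_out(increments=[[76,[-12,0,0],0],[76,[-12,0,0],0],[76,[-12,0,0],0],[76,[-12,0,0],0],[76,[-12,0,0],0],[76,[-12,0,0],0],[76,[-10,0,0],0],[76,[-8,0,0],0]])

```text
time: 15.05
tool_pos: [0.6145, -0.0709, 0.0389]
ee_rot: [-3.142, 0.0, 1.454]
wrist_force: [-0.2, 2.0, -0.2]
width: 0.0658
finger_force: 0.7
```

```bash
python3 - <<'E'
from bench import robot
from h import *
im=robot.snapshot("scene")
go(robot,box(-.001,.046),.04,BYAW+np.pi/2)
cv2.imwrite("pics/s6.png",cv2.resize(im[120:310,220:440],None,fx=3,fy=3))
E
```

```text
t 15.1 pos [ 0.6144 -0.0721  0.0389] yaw 1.4528 F [ 0.78 -0.6   0.24] w 0.066
after twist -0.1 dx,dy,dz mm [-33.4  -0.6  -1.1]
```

View pics/s6.png

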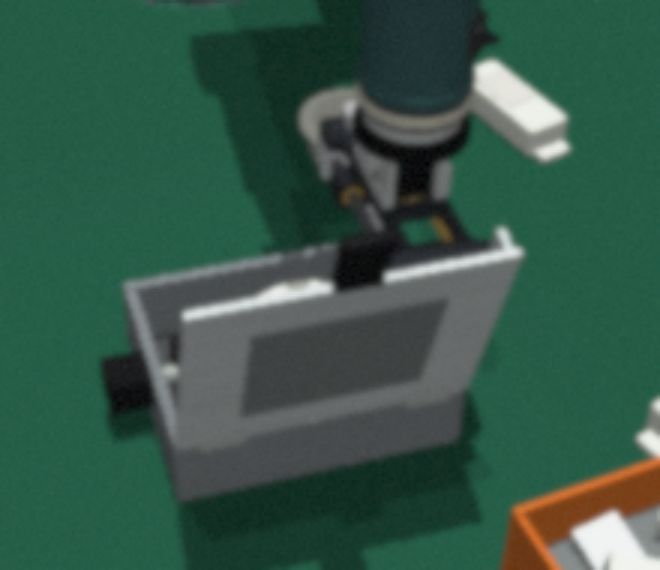

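The lamp is inside the box and the gripper clears the lid. I'll continue slowly.

Request:
carry_out(increments=[[76,[-6,0,0],0],[76,[-6,0,0],0],[76,[-5,0,0],0],[76,[-4,0,0],0],[76,[-2,0,0],0],[76,[-2,0,0],0]])

```text
time: 15.7
tool_pos: [0.6118, -0.0947, 0.0389]
ee_rot: [3.142, -0.0, 1.454]
wrist_force: [0.1, 0.9, 0.3]
width: 0.0661
finger_force: 0.8
```

Request:
carry_out(increments=[[76,[-1,0,0],0],[76,[-1,0,0],0],[76,[-1,0,0],0],[76,[0,0,0],0]])

```text
time: 16.1
tool_pos: [0.6114, -0.0978, 0.0389]
ee_rot: [3.142, 0.0, 1.454]
wrist_force: [0.3, 1.0, -0.3]
width: 0.0664
finger_force: 0.6
```

Request:
carry_out(increments=[[76,[-1,0,0],0],[76,[-1,0,0],0],[76,[0,0,0],0]])

```text
time: 16.4
tool_pos: [0.6112, -0.0998, 0.0389]
ee_rot: [3.142, 0.0, 1.454]
wrist_force: [-0.2, 0.7, -0.2]
width: 0.0659
finger_force: 0.7
```

Request:
carry_out(increments=[[76,[-1,0,0],0],[76,[-1,0,0],0],[76,[0,0,0],0]])

```text
time: 16.7
tool_pos: [0.6109, -0.1018, 0.0389]
ee_rot: [3.142, 0.0, 1.454]
wrist_force: [-0.2, 1.1, -0.7]
width: 0.0656
finger_force: 0.6
```

Request:
carry_out(increments=[[76,[-1,0,0],0],[76,[0,0,0],0]])

```text
time: 16.9
tool_pos: [0.6108, -0.1028, 0.0389]
ee_rot: [3.142, 0.0, 1.454]
wrist_force: [-0.5, 1.4, 0.8]
width: 0.0657
finger_force: 0.7
```

Request:
carry_out(increments=[[76,[-1,0,0],0],[76,[0,0,0],0]])

```text
time: 17.1
tool_pos: [0.6107, -0.1038, 0.0389]
ee_rot: [-3.142, 0.0, 1.454]
wrist_force: [-0.5, 1.3, 0.3]
width: 0.066
finger_force: 0.7
```

Request:
carry_out(increments=[[76,[-0.5,0,0],0],[76,[0,0,0],0]])

```text
time: 17.3
tool_pos: [0.6107, -0.1041, 0.0389]
ee_rot: [3.142, 0.0, 1.454]
wrist_force: [-0.0, 1.8, -0.4]
width: 0.066
finger_force: 0.7
```

Request:
carry_out(increments=[[76,[-0.5,0,0],0],[76,[0,0,0],0]])

```text
time: 17.5
tool_pos: [0.6106, -0.1044, 0.0389]
ee_rot: [3.142, -0.0, 1.454]
wrist_force: [0.3, 1.7, 0.9]
width: 0.0659
finger_force: 1.0
```

Request:
carry_out(increments=[[76,[-0.5,0,0],0],[76,[0,0,0],0]])

```text
time: 17.7
tool_pos: [0.6106, -0.1047, 0.0389]
ee_rot: [3.142, -0.001, 1.454]
wrist_force: [0.1, 2.5, 0.1]
width: 0.0658
finger_force: 1.5
```

Request:
carry_out(increments=[[76,[-0.5,0,0],0],[76,[0,0,0],0]])

```text
time: 17.9
tool_pos: [0.6105, -0.1049, 0.0389]
ee_rot: [-3.142, -0.001, 1.454]
wrist_force: [1.3, 5.2, 0.5]
width: 0.0661
finger_force: 2.1
```

Request:
carry_out(increments=[[76,[-0.5,0,0],0],[76,[0,0,0],0]])

```text
time: 18.1
tool_pos: [0.6105, -0.1052, 0.0389]
ee_rot: [3.142, -0.002, 1.454]
wrist_force: [0.9, 5.6, 0.4]
width: 0.0662
finger_force: 2.3
```

Request:
carry_out(increments=[[76,[-0.5,0,0],0],[76,[0,0,0],0]])

```text
time: 18.3
tool_pos: [0.6105, -0.1053, 0.0389]
ee_rot: [3.142, -0.002, 1.454]
wrist_force: [1.5, 5.7, 0.0]
width: 0.0663
finger_force: 2.6
```

Request:
carry_out(increments=[[76,[-0.5,0,0],0],[76,[0,0,0],0]])

```text
time: 18.5
tool_pos: [0.6105, -0.1055, 0.0389]
ee_rot: [3.142, -0.003, 1.454]
wrist_force: [1.3, 5.9, 0.4]
width: 0.0663
finger_force: 2.9
```

Request:
carry_out(increments=[[76,[-0.5,0,0],0],[76,[0,0,0],0]])

```text
time: 18.7
tool_pos: [0.6104, -0.1057, 0.0389]
ee_rot: [-3.142, -0.003, 1.454]
wrist_force: [1.0, 6.8, 0.7]
width: 0.0662
finger_force: 3.2
```

Request:
carry_out(increments=[[76,[-0.6,0,0],0],[76,[-0.6,0,0],0],[76,[0,0,0],0]])

```text
time: 19.0
tool_pos: [0.6103, -0.1061, 0.0389]
ee_rot: [-3.141, -0.005, 1.455]
wrist_force: [1.5, 8.5, 1.4]
width: 0.0656
finger_force: 3.8
```

Request:
carry_out(increments=[[76,[-0.6,0,0],0],[76,[0,0,0],0]])

```text
time: 19.2
tool_pos: [0.6103, -0.1063, 0.0389]
ee_rot: [-3.141, -0.005, 1.455]
wrist_force: [1.3, 9.8, 1.2]
width: 0.0659
finger_force: 4.2
```

Request:
carry_out(increments=[[76,[-0.6,0,0],0],[76,[0,0,0],0],[76,[0,0,0],0],[76,[0,0,0],0]])

```text
time: 19.6
tool_pos: [0.6103, -0.1065, 0.0389]
ee_rot: [-3.141, -0.006, 1.455]
wrist_force: [0.6, 10.9, 0.8]
width: 0.0657
finger_force: 4.5
```

Request:
carry_out(increments=[[76,[0,0,0],0],[76,[0,0,0],0],[76,[0,0,0],0],[76,[0,0,0],0]])

```text
time: 20.0
tool_pos: [0.6103, -0.1065, 0.0389]
ee_rot: [-3.141, -0.006, 1.455]
wrist_force: [1.0, 11.1, 0.9]
width: 0.0659
finger_force: 4.5
```

Request:
carry_out(increments=[[76,[0,0,0],0],[76,[0,0,0],0],[76,[0,0,0],0],[76,[0,0,0],0]])

```text
time: 20.4
tool_pos: [0.6103, -0.1065, 0.0389]
ee_rot: [-3.141, -0.006, 1.455]
wrist_force: [0.3, 11.6, 1.5]
width: 0.0659
finger_force: 4.5
```

Request:
carry_out(increments=[[76,[0,0,0],0],[76,[0,0,0],0],[76,[0,0,0],0],[76,[0,0,0],0],[76,[0,0,0],0],[76,[0,0,0],0]])

```text
time: 21.0
tool_pos: [0.6103, -0.1065, 0.0389]
ee_rot: [-3.141, -0.006, 1.455]
wrist_force: [0.8, 11.2, 0.8]
width: 0.0659
finger_force: 4.5
```

Held at about 11 N at the wrist, roughly 10 N on the pad, for 1.8 s. I'll back off gently.

Request:
carry_out(increments=[[76,[0.5,0,0],0],[76,[0.5,0,0],0],[76,[0.5,0,0],0],[76,[0.5,0,0],0],[76,[0.5,0,0],0],[76,[0.5,0,0],0],[76,[0.5,0,0],0],[76,[0.5,0,0],0]])

```text
time: 21.8
tool_pos: [0.6104, -0.1056, 0.0389]
ee_rot: [-3.142, -0.0, 1.454]
wrist_force: [0.2, 4.2, -0.2]
width: 0.0657
finger_force: 2.0
```

Request:
carry_out(increments=[[76,[0.5,0,0],0],[76,[0.5,0,0],0],[76,[0.5,0,0],0],[76,[0.5,0,0],0],[76,[0.5,0,0],0],[76,[0.5,0,0],0],[76,[0.5,0,0],0],[76,[0.5,0,0],0]])

```text
time: 22.6
tool_pos: [0.6109, -0.1025, 0.0389]
ee_rot: [3.141, 0.001, 1.454]
wrist_force: [-0.3, -0.1, -0.2]
width: 0.0663
finger_force: 0.0
```

Request:
carry_out(increments=[[76,[1,0,0],0],[76,[2,0,0],0],[76,[5,0,0],0],[76,[10,0,0],0],[76,[10,0,0],0],[76,[15,0,0],0],[76,[25,0,0],0],[76,[25,0,0],0]])

```text
time: 23.4
tool_pos: [0.6218, -0.0079, 0.0389]
ee_rot: [3.141, -0.0, 1.454]
wrist_force: [-0.2, 0.7, -0.2]
width: 0.0658
finger_force: 0.0
```

Request:
carry_out(increments=[[76,[30,0,0],0],[76,[30,0,0],0],[76,[30,0,-10],0],[76,[30,0,-30],0],[76,[20,0,-40],0],[76,[10,0,-30],0],[76,[0,0,0],0]])

```text
time: 24.1
tool_pos: [0.6419, 0.1429, 0.1556]
ee_rot: [3.13, -0.004, 1.458]
wrist_force: [0.7, 0.4, 1.0]
width: 0.066
finger_force: 0.0
```

```bash
python3 - <<'E'
from bench import robot
from h import *
im=robot.snapshot("top");c=robot.get_calibration("top")
go(robot,(.5,.2),.2)
hsv=cv2.cvtColor(im,cv2.COLOR_BGR2HSV)
m=((hsv[...,1]<60)&(hsv[...,2]>150)).astype(np.uint8);m[:,:295]=0;m[:,368:]=0;m[:147]=0;m[208:]=0
k=max(cv2.findContours(cv2.morphologyEx(m,cv2.MORPH_OPEN,np.ones((5,5))),0,1)[0],key=cv2.contourArea)
q=(onplane(c,k[:,0],.042)*1000).astype(np.float32);(p,r)=cv2.minEnclosingCircle(q)
R=np.c_[[np.cos(BYAW),np.sin(BYAW)],[-np.sin(BYAW),np.cos(BYAW)]]
print("lamp in box",(np.array(p)/1000-BOX)@R,r)
cv2.imwrite("pics/t7.png",np.hstack([cv2.resize(im[90:230,190:410],None,fx=3.4,fy=3.4)]))
E
```

```text
t 24.15 pos [0.6405 0.1415 0.1523] yaw 1.4565 F [-0.37 -0.56  0.36] w 0.066
after twist 0.0 dx,dy,dz mm [  42.1 -146.3  -47.7]
lamp in box [ 2.73958730e-05 -1.07995629e-02] 60.388343811035156
```

View pics/t7.png

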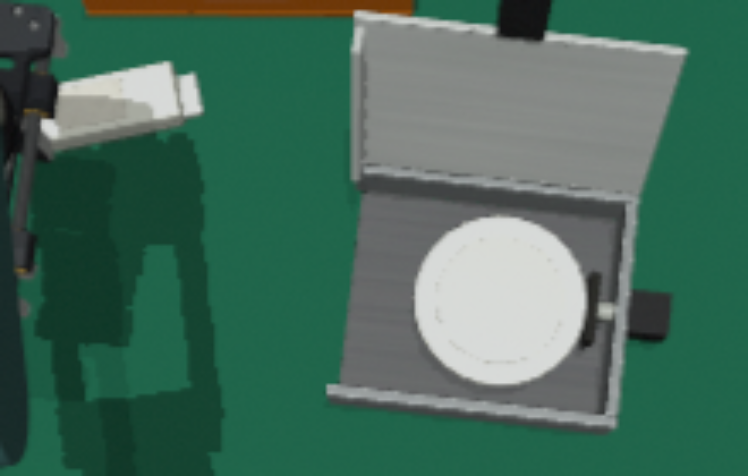

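The lamp lies against the relaxed pad, centred at (0, −11) mm in the box frame. The lid is open and nothing else has moved.

Request:
carry_out(increments=[[76,[0,0,-10],0],[76,[0,0,0],0],[76,[0,0,0],0],[76,[0,0,0],0]])

```text
time: 24.55
tool_pos: [0.6387, 0.1387, 0.1575]
ee_rot: [-3.139, 0.001, 1.453]
wrist_force: [0.8, -0.3, 0.0]
width: 0.0658
finger_force: 0.0
```

```bash
python3 -c "
from bench import robot
print(robot.close_job())"
```

```text
the job is handed in; nothing more can be done
None
```

The job is handed in after about 25 s: the lid rests open on its stop, the downlight was pressed on the pad at about 10 N (11 N at the wrist) for nearly 2 s and now lies against the relaxed pad, and in the views I took nothing else had moved.

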